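# Let a solder spool out of its gravity dispenser by pressing the rocker paddle

### The job

Of the two roll dispensers on the desk, take the one that holds the solder spool: with the fingertips press its black paddle down nearly as far as it goes, so that the gate at the other end of the rocking lever lifts, keep it down until the spool has rolled out under the gate to the stop at the low end of its lane, then let the paddle come up again so that the gate shuts. Work by the paddle only: do not touch or pick up the spool and do not touch the gate. Leave the dispenser with the tape roll shut, and leave the things standing round about where they are.

Things in the scene. Friction and masses are not known exactly. Their poses are not given: they have to be found in the camera images.
- spool_dispenser: Holds the solder spool; may be the left or the right one. Grey one-lane gravity dispenser, 310 mm long, fixed to the desk. Origin on the desk top under the lane's centre line; x runs up the lane (away from the robot at yaw 0), y left, z up. Floor slopes 0.21 rad: 22 mm high at the low-end stop (x=-160 mm), 86 mm at the back wall (x=140 mm, 140 mm tall). Lane 43 mm wide, rails 16 mm. Lever at its left, pivot x=-20, y=42, z=107 mm.
- tape_dispenser: Holds the black tape roll; leave it alone. Grey one-lane gravity dispenser, 310 mm long, fixed to the desk. Origin on the desk top under the lane's centre line; x runs up the lane (away from the robot at yaw 0), y left, z up. Floor slopes 0.21 rad: 22 mm high at the low-end stop (x=-160 mm), 86 mm at the back wall (x=140 mm, 140 mm tall). Lane 22 mm wide, rails 16 mm. Lever at its left, pivot x=-20, y=31, z=107 mm.
- spool_paddle_top (a point): Middle of the top of the black ribbed paddle of the spool dispenser: plate 28 mm along the lane, 32 across, 6 thick, left of the lane's low half (x=-110, y=60 mm from the dispenser), 119 mm above the desk at rest, air below. Pressed, it swings down on a 90 mm radius, 48 mm to its end stop, tilting and drifting up to 8 mm along the lane.
- tape_paddle_top (a point): Middle of the top of the black ribbed paddle of the tape dispenser: plate 28 mm along the lane, 32 across, 6 thick, left of the lane's low half (x=-110, y=49 mm from the dispenser), 119 mm above the desk at rest, air below. Pressed, it swings down on a 90 mm radius, 48 mm to its end stop, tilting and drifting up to 8 mm along the lane.
- spool_arm (a joint): Rocking lever of the spool dispenser, rad: 0 at rest (paddle up, gate shut); grows as the paddle goes down and the gate rises; end stop 0.55. It springs back to 0 when let go; pressing takes about 2 to 5 N. The spool gets under the gate only from about 0.47 rad on (paddle 42 mm down), so press nearly to the stop.
- tape_arm (a joint): Rocking lever of the tape dispenser, rad: 0 at rest (paddle up, gate shut); grows as the paddle goes down and the gate rises; end stop 0.55. It springs back to 0 when let go; pressing takes about 2 to 5 N. To be left alone.
- spool_gate_edge (a point): Middle of the lower edge of the gate of the spool dispenser: an aluminium cross bar and blade 47 mm wide, 36 mm high, 10 mm thick across the lane on the uphill end of the lever, 90 mm from its pivot; not to be touched. The edge is 18 mm above the lane floor when shut, about 66 mm when fully open.
- spool_centre (a point): Centre of the solder spool: black flanges 57 mm in diameter, 38 mm wide, silvery winding, 150 g, on edge with its axle across the lane. It starts leaning on the shut gate, at x=101, z=107 mm in the dispenser's frame; at the stop it is at x=-130, z=58 mm. It rolls down in about 1 s.
- spool: The solder spool as a body; origin in the middle of one flange face (it turns as it rolls: use spool_centre).
- tape_centre (a point): Centre of the roll of black insulating tape, 64 mm diameter, 19 mm wide, on edge behind the gate of the other dispenser; stays there.
- lampholder: Black lampholder, dome 41 mm wide, 40 mm high, loose, standing right of the spool dispenser; origin under its centre. Bystander.
- gu10_lamp: White spot lamp standing on its lens, 54 mm wide, 62 mm high with two pins on top, loose, right of the tape dispenser; origin under its centre. Bystander.
- marker: Black marker pen lying on the desk between the dispensers near the front edge, 139 mm long, 18 mm thick; origin under its middle, its y axis along the pen. Bystander.
There are look-alikes about, which are no part of the job. Leave any pink or purple look-alike of the spool alone.

How it is judged:
By the outcome, as a careful person would: the job done as asked, in the order asked, and still so for the second after the job is handed in, with the robot touching nothing.
It also fails if it takes over 35 s, if anything falls off the work surface, if the arm or the gripper's body presses on something with over 40 N, if the wrist force passes 120 N, or if a joint passes its speed limit or range.

### The arm

A 6-joint arm with a two-finger parallel gripper is mounted at the origin on a cart in front of the work surface, level with it; the furniture and walls round the work are solid. World frame = base frame: x ahead of the robot, y to its left, z up, the work surface at z = 0. Lengths are in m, angles in degrees, forces in N, time in s.
With the tool pointing down it reaches from about 0.375 to 0.975 m from the base axis. Payload 3.8 kg.
Tool frame: the origin (TCP) lies between the finger pads; the fingertips stand 25 mm ahead of it and the grasp point (between the pads) lies 6 mm ahead of it (tips_ahead is the distance from the TCP to the fingertips, in m); z points along the fingers, y is the line along which they close (so a half turn about z gives the same grasp; the last joint's range is limited). The gripper opens to 88 mm and grips with 3 to 60 N. Pads are 18 mm wide; open, the fingers measure 123 mm over their backs; the gripper's body (75 mm by 187 mm) begins 45 mm behind the grasp point.
Start: joints at [68.646, 15.12, 91.902, -0, 72.978, -2.114], TCP at [0.222, 0.637, 0.264] pointing down, gripper open.
Joint ranges: [-150.88, 150.88], [-54.13, 125.18], [17.81, 147.31], [-75.09, 255.09], [0, 152.58], [-146.25, 146.25]. Speed limits (degrees/s): [147.25, 147.25, 180, 180, 180, 180].

### API

Orientations are given as [roll, pitch, yaw] about the fixed x, y, z axes, in that order (R = Rz(yaw) Ry(pitch) Rx(roll)).
In Python, from station import * gives the robot as it stands.
- The arm moves only by the tool jog_arm, never from a script. Its argument "commands" is a list of rows, each a list of 7 numbers: the closure, from -1 (fully open) to 1 (shut), then the shift along the tool's x, y, z in m, then the turn, a rotation vector about the tool's x, y, z in rad. A call has 1 to 12 rows; each row is the pose to reach, as a shift and turn from the pose commanded when the call began, along the tool's axes at that moment; what a row does not reach only later rows make up. A row lasts 1/12 s, in which the tool goes at most 41.7 mm and 7.16 degrees, less where a joint would pass 70% of its speed; a pose out of reach is approached as far as the arm can. A call with a gripper value outside its range is refused whole. The fingers move at their own pace and stop on an object; "force" is the grip in N (left out, the last holds). Time passes only in rows, so rows that repeat a pose let the fingers close. It gives the time, the measured TCP pose, the force, the opening and the grip force at its end, in the units of the state.
- sense(): the state, without advancing time (a new reading comes with each control period).
- snapshot(name): name is "scene" or "top"; returns a dict with "frame" (400x640x3 uint8, red, green, blue), "camera_matrix" (3x3 intrinsics, pixels), "cam_to_world" (4x4, takes a point from camera to world coordinates). Camera axes: x right, y down, z forward; pixel columns grow to the right and rows downward; lengths in m; the calibration is good to about 2 mm. A picture is of the moment at which its call begins. There is no depth.
- job_done(): hands the job in; it is judged then, once.
Trained networks look in a picture, given as the dict that the camera call returned (one of the last four; its "shot" number tells which), for a name from the list of things; names that differ only in an ending like _2 or _b are one class to them, and where a whole thing is asked for, a point or a joint stands for the part that bears it (a point fixed in the world has none). Each returns a list of dicts, best first, with "conf" (0 to 1); they miss things now and then, are a little off and sometimes report something else, mostly with a low value. They report only what shows in the picture. A call takes as long as a camera call. They do not tell look-alikes from the thing itself.
- boxes_of(picture, label): "location" ([column, row] in pixels, amid what is visible of it).
- masks_of(picture, label): "region" (400x640 bool, what is visible of it) and "location" ([column, row] in pixels, amid what is visible of it).
- mark_of(picture, label): "location" ([column, row] in pixels: a listed point, or the origin of a listed thing).
The state is a dict: "time_s": time; "joint_positions": joint angles; "dq": joint speeds; "joint_torque": joint torques, N m; "eef_pos": TCP position; "tool_rot": TCP orientation; "wrist_force": force on the tool from outside, world axes, zero at the start; "torque": the same for the moment, N m; "width": finger opening in m; "grip_force": force on a finger pad.
Only numpy, scipy, OpenCV 4.12 (cv2) and the standard library are available. Lean on these libraries where they do the work, as an engineer would, in place of code of your own. Each camera call takes 0.05 s, during which the arm holds its last target. There are 200 camera calls.

## Working session

There is one attempt and no reset: what is moved stays moved. The work goes in short steps, Python scripts to look and compute and a tool call to move; the robot and the scene stay as the last step left them, time stands still between calls to the robot, and variables do not carry over. Pictures are saved under pics/ and viewed, at most 10 in all, crops included, and the job is handed in when it is done.

Besides the shell and the picture viewer there is one more tool, called after ">>>" as name(argument=value, ...) on one line, values as JSON. jog_arm: Moves the arm, as the interface text tells. Its arguments: {"type":"object","properties":{"commands":{"type":"array"},"force":{"type":"number"}},"required":["commands"]}

```bash
mkdir -p pics; cat > h.py <<'E'
from station import *
import numpy as np, cv2
def ray(p,px):
    K=p["camera_matrix"];T=p["cam_to_world"]
    d=T[:3,:3]@np.linalg.inv(K)@np.array([px[0],px[1],1.]);return T[:3,3],d
def atz(p,px,z):
    o,d=ray(p,px);return (o+d*(z-o[2])/d[2]).round(4)
def save(p,n,box=None,s=1):
    f=p["frame"][:,:,::-1]
    if box: f=f[box[1]:box[3],box[0]:box[2]]
    cv2.imwrite("pics/"+n,cv2.resize(f,None,fx=s,fy=s,interpolation=cv2.INTER_CUBIC))
E
python3 - <<'E'
from h import *
P={n:snapshot(n) for n in("scene","top")}
save(P["scene"],"s1.png");save(P["top"],"t1.png")
Z=dict(spool_paddle_top=.119,tape_paddle_top=.119,spool_centre=.107,tape_centre=.107,spool_gate_edge=.09,spool_dispenser=0,tape_dispenser=0,lampholder=0,gu10_lamp=0,marker=0)
for n,p in P.items():
  for l,z in Z.items():
    print(n,l,[(np.round(m["location"]).tolist(),round(m["conf"],2),atz(p,m["location"],z).tolist()) for m in mark_of(p,l)[:3]])
s=sense();print(s["eef_pos"],s["tool_rot"],s["width"],s["time_s"])
E
```

```text
scene spool_paddle_top [([292.0, 229.0], 0.87, [0.4843, -0.2523, 0.119])]
scene tape_paddle_top [([245.0, 181.0], 0.57, [0.4714, 0.002, 0.119])]
scene spool_centre [([347.0, 299.0], 0.76, [0.4862, -0.4839, 0.107]), ([393.0, 223.0], 0.61, [0.7001, -0.2989, 0.107]), ([301.0, 233.0], 0.59, [0.5044, -0.2571, 0.107])]
scene tape_centre [([332.0, 178.0], 0.68, [0.6883, -0.0422, 0.107])]
scene spool_gate_edge [([382.0, 233.0], 0.63, [0.6727, -0.3017, 0.09])]
scene spool_dispenser [([351.0, 278.0], 0.68, [0.5977, -0.3091, 0.0]), ([245.0, 181.0], 0.5, [0.5499, 0.2424, 0.0]), ([394.0, 221.0], 0.43, [0.8208, -0.1405, 0.0])]
scene tape_dispenser [([294.0, 222.0], 0.55, [0.5849, -0.0392, 0.0])]
scene lampholder [([403.0, 285.0], 0.72, [0.6889, -0.3749, 0.0])]
scene gu10_lamp [([332.0, 232.0], 0.44, [0.6513, -0.1214, 0.0]), ([381.0, 234.0], 0.27, [0.7573, -0.1801, 0.0])]
scene marker [([395.0, 223.0], 0.62, [0.8178, -0.1482, 0.0]), ([250.0, 257.0], 0.56, [0.4281, -0.1438, 0.0])]
top spool_paddle_top [([360.0, 241.0], 0.73, [0.488, -0.2453, 0.119])]
top tape_paddle_top [([222.0, 250.0], 0.63, [0.4749, 0.012, 0.119])]
top spool_centre [([306.0, 207.0], 0.88, [0.5553, -0.1447, 0.107]), ([429.0, 222.0], 0.88, [0.5232, -0.3803, 0.107]), ([383.0, 132.0], 0.64, [0.6967, -0.2954, 0.107])]
top tape_centre [([247.0, 141.0], 0.96, [0.6832, -0.0331, 0.107])]
top spool_gate_edge []
top spool_dispenser [([375.0, 187.0], 0.69, [0.6029, -0.2926, 0.0])]
top tape_dispenser [([258.0, 195.0], 0.67, [0.5889, -0.0402, 0.0])]
top lampholder [([409.0, 143.0], 0.57, [0.6972, -0.3672, 0.0])]
top gu10_lamp [([293.0, 166.0], 0.88, [0.6508, -0.1168, 0.0])]
top marker [([304.0, 265.0], 0.75, [0.4389, -0.1374, 0.0])]
[0.22244049 0.63727523 0.26372698] [ 1.79999671e+02 -3.10297985e-04  1.60758897e+02] 0.08836745244918139 1.1
```

View pics/s1.png

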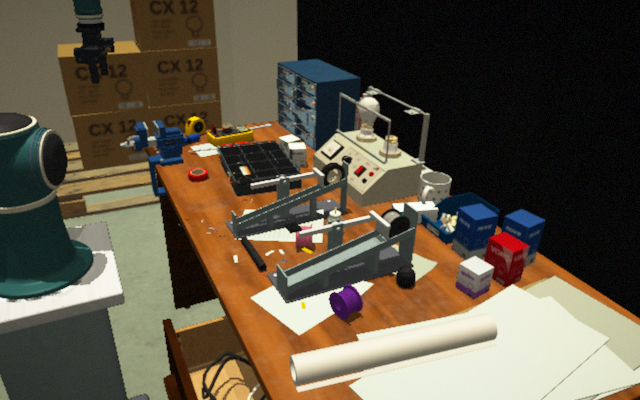

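View pics/t1.png

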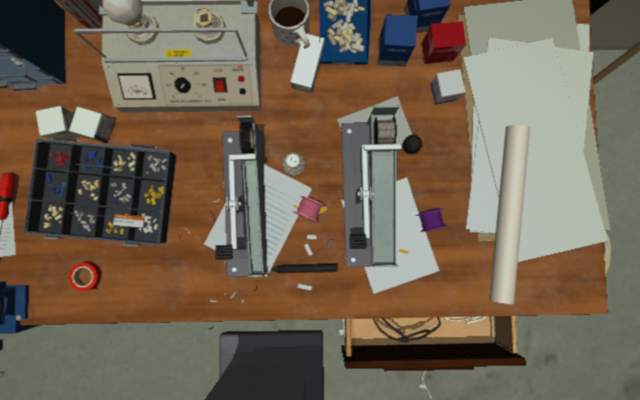

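Top view candidates: the silvery-wound spool with black flanges in the right dispenser (385,130), the pink spool (311,208), the purple spool (431,220) and the black tape roll in the left dispenser (247,138). The match is the right dispenser, whose paddle is at about (358,238). I'll check this in a close crop.

```bash
python3 - <<'E'
from h import *
p=snapshot("top");save(p,"t2.png",(330,100,450,280),3.3)
for l in("spool_paddle_top","spool_dispenser"):
  for m in masks_of(p,l)[:2]:
    r=m["region"];c=cv2.minAreaRect(np.argwhere(r)[:,::-1].astype(np.float32));print(l,m["conf"],m["location"],c,r.sum())
for a,z in(((358,238),.119),((385,130),.107)):print(atz(p,a,z))
E
```

```text
spool_paddle_top 0.96 [367.1, 191.4] ((364.3935852050781, 191.80563354492188), (35.885440826416016, 112.39930725097656), 19.203975677490234) 933
spool_dispenser 0.92 [367.1, 193.7] ((369.9999694824219, 185.99998474121094), (57.99999237060547, 159.99996948242188), -0.0) 7369
[ 0.494  -0.2422  0.119 ]
[ 0.7015 -0.3001  0.107 ]
```

View pics/t2.png

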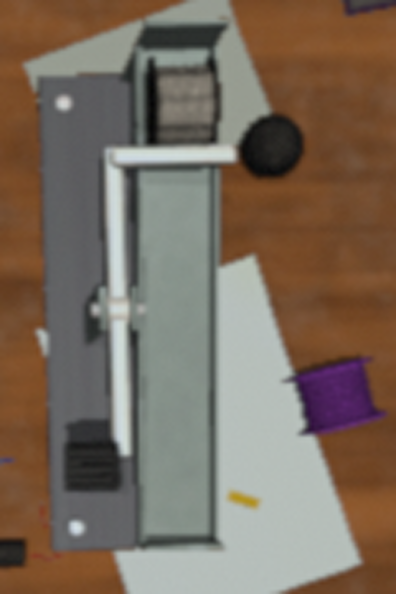

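The crop shows the ribbed black paddle at crop (92,466), which is full image (358,241). The silver spool sits behind the gate at (386,131), so the right dispenser is the one. Target: paddle at about (0.487, -0.245), yaw about 1.5°.

>>> jog_arm(commands=[[1,-0.387,-0.328,0,0,0,-0.362],[1,-0.387,-0.328,0,0,0,-0.362],[1,-0.387,-0.328,0,0,0,-0.362],[1,-0.387,-0.328,0,0,0,-0.362],[1,-0.387,-0.328,0,0,0,-0.362],[1,-0.387,-0.328,0,0,0,-0.362],[1,-0.387,-0.328,0,0,0,-0.362],[1,-0.387,-0.328,0,0,0,-0.362],[1,-0.387,-0.328,0,0,0,-0.362],[1,-0.387,-0.328,0,0,0,-0.362],[1,-0.387,-0.328,0,0,0,-0.362],[1,-0.387,-0.328,0,0,0,-0.362]], force=10)

```text
time_s: 2.25
eef_pos: [0.4767, 0.2045, 0.2642]
tool_rot: [180.0, 0.1, -178.5]
wrist_force: [0.4, 0.4, -0.1]
width: 0.0105
grip_force: 0.0
```

>>> jog_arm(commands=[[1,0.006,-0.445,0,0,0,0],[1,0.006,-0.445,0,0,0,0],[1,0.006,-0.445,0,0,0,0],[1,0.006,-0.445,0,0,0,0],[1,0.006,-0.445,0,0,0,0],[1,0.006,-0.445,0,0,0,0],[1,0.006,-0.445,0.03,0,0,0],[1,0.006,-0.445,0.05,0,0,0],[1,0.006,-0.445,0.074,0,0,0],[1,0.006,-0.445,0.074,0,0,0],[1,0.006,-0.445,0.074,0,0,0],[1,0.006,-0.445,0.074,0,0,0]])

```text
time_s: 3.25
eef_pos: [0.4797, -0.2431, 0.1862]
tool_rot: [-180.0, -0.2, -178.7]
wrist_force: [0.0, -0.5, 0.1]
width: 0.0006
grip_force: 0.0
```

```bash
python3 - <<'E'
from h import *
a=snapshot("scene");b=snapshot("top")
s=sense();print(s["eef_pos"],s["tool_rot"],s["width"],s["time_s"],s["joint_positions"])
fa=cv2.resize(a["frame"][150:310,230:430],None,fx=2.5,fy=2.5);fb=cv2.resize(b["frame"][160:320,290:450],None,fx=2.5,fy=2.5)
cv2.imwrite("pics/c3.png",np.hstack([fa,fb])[:,:800,::-1] if 0 else cv2.resize(np.hstack([fa,fb])[:,:,::-1],(800,356)))
def proj(p,X):
    c=np.linalg.inv(p["cam_to_world"])@np.r_[X,1];u=p["camera_matrix"]@c[:3];return (u[:2]/u[2]).round(1)
t=s["eef_pos"]-[0,0,.025]
print("tip px",proj(a,t),proj(b,t),"target px",proj(a,[t[0],t[1],.119]))
for n,p in(("s",a),("t",b)):print(n,[(m["location"],m["conf"],atz(p,m["location"],.119)) for m in mark_of(p,"spool_paddle_top")[:2]])
E
```

```text
[ 0.48075859 -0.23956308  0.18853464] [ 1.79907261e+02 -1.25661583e-01 -1.78687312e+02] 0.0005027584212731788 3.35 [-2.91537009e+01  3.79144817e+00  1.13273970e+02  1.81890188e-02
  6.30899154e+01 -1.20474541e+02]
tip px [287.3 207.5] [358.9 245.6] target px [287.4 226.5]
s [([292.7, 226.4], 0.85, array([ 0.4909, -0.2434,  0.119 ])), ([382.2, 235.8], 0.45, array([ 0.6402, -0.3495,  0.119 ]))]
t []
```

View pics/c3.png

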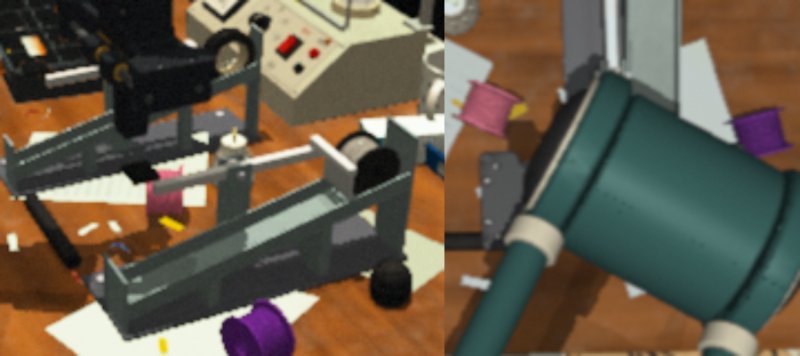

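The view shows the closed fingertips just above the paddle, at about (288,210) against (293,228). They need about 4 mm more in x and about 5 mm to the right. I'll lower onto the paddle next.

>>> jog_arm(commands=[[1,-0.004,-0.005,0.01,0,0,0],[1,-0.004,-0.005,0.02,0,0,0],[1,-0.004,-0.005,0.03,0,0,0],[1,-0.004,-0.005,0.038,0,0,0],[1,-0.004,-0.005,0.044,0,0,0],[1,-0.004,-0.005,0.05,0,0,0],[1,-0.004,-0.005,0.055,0,0,0],[1,-0.004,-0.005,0.055,0,0,0],[1,-0.004,-0.005,0.055,0,0,0]])

```text
time_s: 4.2
eef_pos: [0.4856, -0.2433, 0.1345]
tool_rot: [180.0, -0.0, -178.5]
wrist_force: [-1.7, 1.1, 1.5]
width: 0.0008
grip_force: 1.2
```

```bash
python3 - <<'E'
from h import *
a=snapshot("scene")
s=sense();print(s["eef_pos"],s["wrist_force"],s["time_s"])
save(a,"c4.png",(260,170,430,310),4)
E
```

```text
[ 0.4858327  -0.24352194  0.13485043] [-1.82825296  1.07349865  1.92045115] 4.25
```

View pics/c4.png

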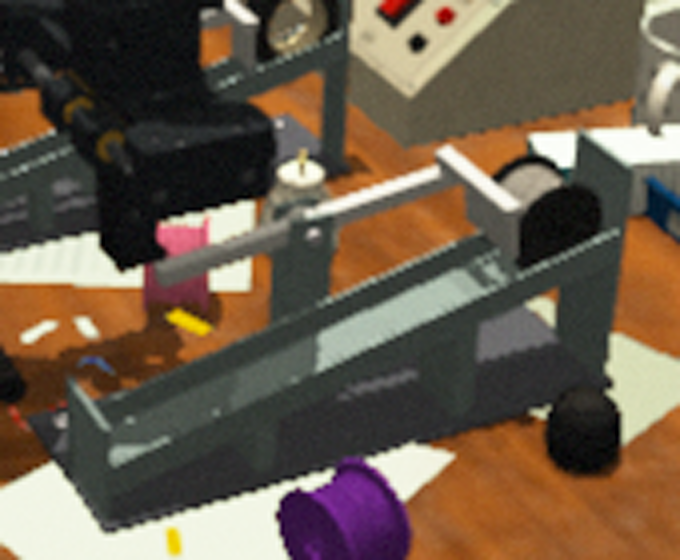

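The fingertips are on the paddle and the lever has begun to tilt. Next I press to just short of the stop.

>>> jog_arm(commands=[[1,0,0,0.006,0,0,0],[1,0,0,0.012,0,0,0],[1,-0.001,0,0.018,0,0,0],[1,-0.002,0,0.023,0,0,0],[1,-0.003,0,0.028,0,0,0],[1,-0.003,0,0.032,0,0,0],[1,-0.003,0,0.035,0,0,0],[1,-0.003,0,0.035,0,0,0],[1,-0.003,0,0.035,0,0,0]])

```text
time_s: 5.0
eef_pos: [0.4884, -0.2435, 0.0994]
tool_rot: [180.0, -0.1, -178.5]
wrist_force: [-0.8, 0.3, 4.6]
width: 0.0002
grip_force: 2.0
```

```bash
python3 - <<'E'
from h import *
a=snapshot("scene")
s=sense();print(s["eef_pos"],s["wrist_force"],s["time_s"])
save(a,"c5.png",(260,170,430,310),4)
E
```

```text
[ 0.48838053 -0.24346232  0.09953493] [-1.28353522 -0.08226195  4.44783818] 5.05
```

View pics/c5.png

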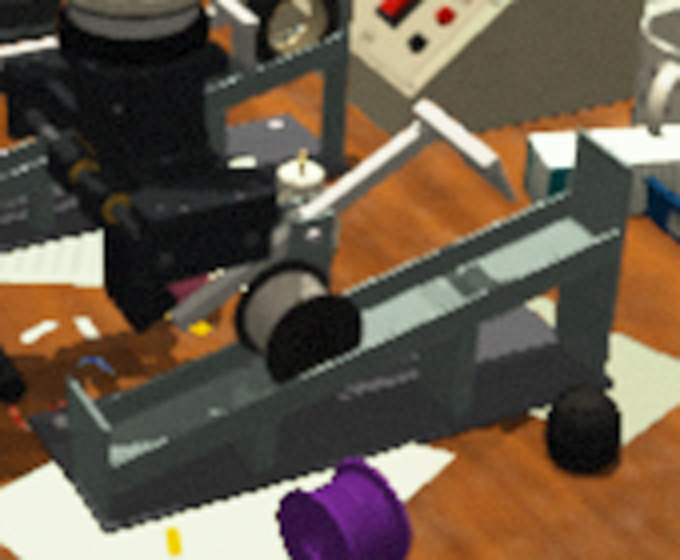

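The gate is up and the spool is halfway down its lane, at crop (300,320). I'll hold for 1 s.

>>> jog_arm(commands=[[1,0,0,0,0,0,0],[1,0,0,0,0,0,0],[1,0,0,0,0,0,0],[1,0,0,0,0,0,0],[1,0,0,0,0,0,0],[1,0,0,0,0,0,0],[1,0,0,0,0,0,0],[1,0,0,0,0,0,0],[1,0,0,0,0,0,0],[1,0,0,0,0,0,0],[1,0,0,0,0,0,0],[1,0,0,0,0,0,0]])

```text
time_s: 6.05
eef_pos: [0.4886, -0.2434, 0.0996]
tool_rot: [180.0, -0.0, -178.5]
wrist_force: [-3.3, -1.8, 3.5]
width: 0.0004
grip_force: 2.2
```

```bash
python3 - <<'E'
from h import *
a=snapshot("scene")
s=sense();print(s["eef_pos"],s["wrist_force"],s["time_s"])
save(a,"c6.png",(260,170,430,310),4)
E
```

```text
[ 0.48855901 -0.24338396  0.09955519] [-3.2585885  -2.26707889  3.00701851] 6.1
```

View pics/c6.png

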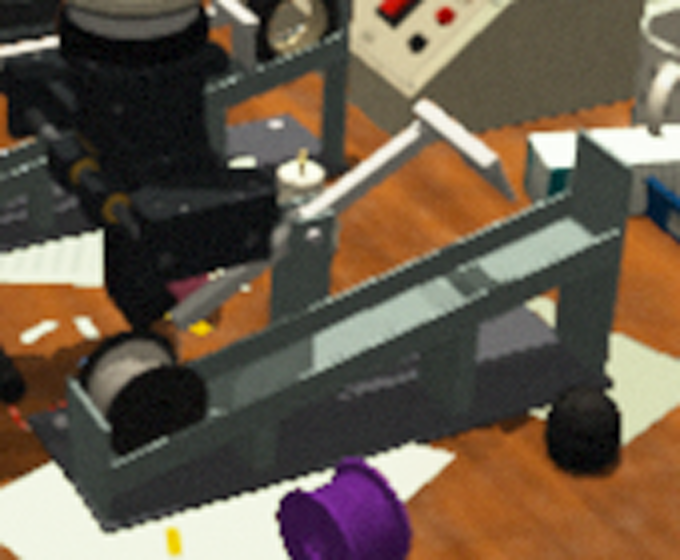

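The spool is at the low-end stop, at crop (145,390). Now I raise the tool slowly so the gate shuts.

>>> jog_arm(commands=[[1,0,0,-0.006,0,0,0],[1,0.001,0,-0.012,0,0,0],[1,0.002,0,-0.018,0,0,0],[1,0.003,0,-0.024,0,0,0],[1,0.003,0,-0.03,0,0,0],[1,0.003,0,-0.036,0,0,0],[1,0.003,0,-0.042,0,0,0],[1,0.003,0,-0.05,0,0,0],[1,0.003,0,-0.065,0,0,0],[1,0.003,0,-0.09,0,0,0],[1,0.003,0,-0.12,0,0,0],[1,0.003,0,-0.14,0,0,0]])

```text
time_s: 7.1
eef_pos: [0.487, -0.244, 0.2427]
tool_rot: [-179.9, 0.2, -178.5]
wrist_force: [-0.1, -0.3, 1.0]
width: 0.0005
grip_force: 0.0
```

>>> jog_arm(commands=[[1,0,0.04,0,0,0,0],[1,0,0.08,0,0,0,0],[1,0,0.12,0,0,0,0],[1,0,0.16,0,0,0,0],[1,0,0.2,0,0,0,0],[1,0,0.2,0,0,0,0],[1,0,0.2,0,0,0,0],[1,0,0.2,0,0,0,0]])

```text
time_s: 7.77
eef_pos: [0.4811, -0.0437, 0.2402]
tool_rot: [-180.0, 0.1, -178.4]
wrist_force: [-0.2, -0.9, 0.5]
width: 0.0006
grip_force: 0.0
```

```bash
python3 - <<'E'
from h import *
a=snapshot("scene")
s=sense();print(s["eef_pos"],s["wrist_force"],s["time_s"])
save(a,"c7.png",(220,140,430,310),3.5)
E
```

```text
[ 0.48105169 -0.04440643  0.24006708] [ 0.31974773 -0.32025068  0.24492803] 7.8167
```

View pics/c7.png

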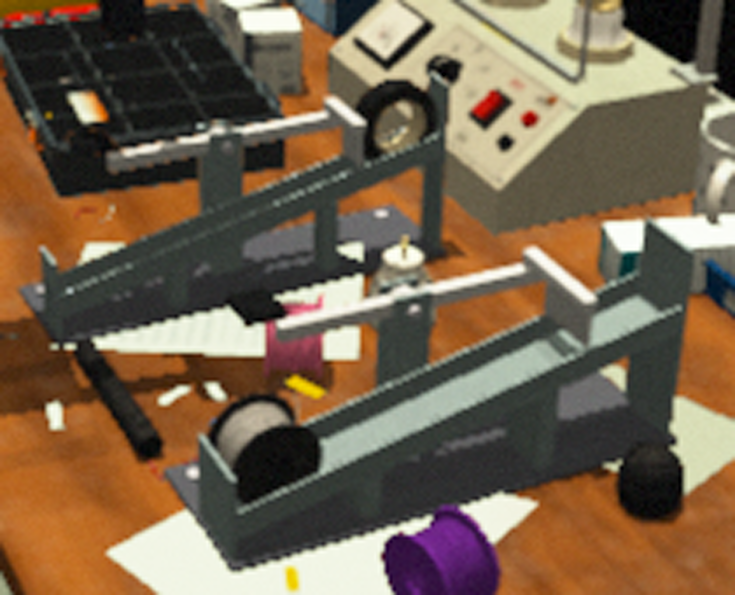

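The spool is at the stop (crop (265,445)), the gate is shut, the tape roll is still behind its gate (crop (395,120)), and the other things standing about look unmoved. I'm handing in.

```bash
python3 -c "
from station import *
print(job_done())"
```

```text
the job is handed in; nothing more can be done
None
```

The solder spool has rolled out to its low-end stop, the paddle is released and the gate is shut; the tape dispenser is still shut, and I handed the job in at about 8 s.

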